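Slide the palette tray under the hand rest to the other riser

TASK

On the riser with the four black corner marks, one thing stands in the middle of the tray's place: first take it away and stand it on the round cork coaster. Then slide the palette tray across the gap, under the wooden hand rest, without lifting it off the risers or letting an end sag into the gap: push it from behind until it rests across both risers, let go of it there, then take it from beyond the hand rest and draw it fully across. Leave it square and centred between the corner marks, its little dish upright in it, and everything else where it was.

Things in the scene. Friction and masses are not known exactly. Their poses are not given: they have to be found in the camera images.
- tray: aluminium palette tray, about 0.5 kg. Flat underside 150 mm (its x) by 220 mm (its y), floor 6 mm thick, side rims 18 mm high, ends alike. Two dark square wooden knobs, 20 x 20 mm, stand at x = 0, y = +80 and -80 mm, up to 44 mm above the underside: hold it there; 60 mm of bare floor lies on either x side of each. Colour pans up to 14 mm high between. Origin: centre of the underside, z up
- tray_end_a (a point): middle of the underside's edge at the tray's +y end (y = +110 mm from its centre); beyond it a lip slopes gently up, its underside 6 mm up at its end 130 mm from the centre
- tray_end_b (a point): middle of the underside's edge at the tray's -y end (y = -110 mm)
- dish: loose round white ceramic dish, 58 mm across and 20 mm high, standing on the middle of the tray's floor. Origin: centre of its underside
- mark: four flat black corner marks printed on one of the risers (just colour, no height): the tray's place, a rectangle 156 x 220 mm inside, which frames the flat underside of the tray (the lips overhang it). Origin: centre of the rectangle, at riser-top height; its y is along the tray's length, x across. Can be on either riser; the tray starts on the other
- bridge: the fixed wooden hand rest, standing in the middle of the gap: a level bar along its x, 290 mm long, 24 mm wide, from 118 to 132 mm above the table (58 to 72 above the riser tops), on posts with inner faces at x = -105 and +105 mm. The tray passes under it along its y axis; a gripper holding a knob cannot. Origin: on the table under the bar's middle
- riser_left: fixed plywood riser on the +y side of the hand rest, square with it, top 60 mm above the table, reaching x = -205 to +105 mm and y = -150 to +150 mm from its origin, which is at table height. The gap between the risers is 105 to 125 mm, so a tray not held down at its rear can tip into it
- riser_right: the same riser on the -y side of the hand rest
- coaster: thin round cork coaster, 84 mm across and 4 mm thick, fixed on the strip of one of the risers that lies beside the tray's lane on the robot's side. Origin: centre of its underside, at riser-top height
- jar: small glass jar with a steel lid, 50 mm across, 62 mm high, 0.16 kg. Of jar, tin and pen box, one stands in the tray's place on the marks and is to be moved; the other two stand on the robot-side strips. Origin: centre of its underside; upright
- tin: plain steel tin, 46 mm across, 55 mm high, 0.15 kg. Origin: centre of its underside; upright
- pen_box: square wooden box with a dark lid, 44.5 x 44.5 mm and 56 mm high, 0.14 kg, any yaw. Origin: centre of its underside; sides along its x and y
- cup: blue ceramic cup, 64 mm across, 60 mm high, on one of the robot-side strips; to be left alone. Origin: centre of its underside
- ink_bottle: amber jar, 50 mm across and 70 mm high, standing on the table beyond the risers; to be left alone. Origin: centre of its underside
There are look-alikes about, which are no part of the job. What is shaped like the pen_box but green or red is not meant.

How it is judged:
By the outcome, as a careful person would: the job done as asked, in the order asked, and still so for the second after the job is handed in, with the robot touching nothing.
It also fails if it takes over 67 s, if anything falls off the work surface, if the arm or the gripper's body presses on something with over 40 N, if the wrist force passes 120 N, or if a joint passes its speed limit or range.

ROBOT

A 6-joint arm with a two-finger parallel gripper is mounted at the origin on the work surface. World frame = base frame: x ahead of the robot, y to its left, z up, the work surface at z = 0. Lengths are in mm, angles in rad, forces in N, time in s.
With the tool pointing down it reaches from about 350 to 875 mm from the base axis. Payload 4.2 kg.
Tool frame: the origin (TCP) lies at the very end of the fingers, on their centre line; the grasp point (between the pads) lies 19 mm behind it; y points along the fingers, z is the direction in which the jaws open and shut, and the axes are right-handed (so a half turn about y gives the same grasp; the last joint's range is limited). The gripper opens to 85 mm and grips with 20 to 120 N. Pads are 22 mm wide; open, the fingers measure 114 mm over their backs; the gripper's body (76 mm by 85 mm) begins 54 mm behind the grasp point. The pads swing forward as they close: fully open they stand 13 mm farther back than shut.
Start: joints at [1.417, 0.385, 0.008, 0, -1.194, -0.259], TCP at [250.701, 572.493, 231.312] pointing down, gripper open.
Joint ranges: [-3.14, 3.14], [-1.21, 2.06], [-1.07, 1.41], [-3.16, 2.05], [-2.99, -0.16], [-3.1, 3.1]. Speed limits (rad/s): [2.79, 2.79, 3.14, 3.14, 3.14, 3.14].

INTERFACE

Orientations are given as a unit quaternion [x, y, z, w].
In Python, from bench import arm gives the robot as it stands.
- The arm moves only by the shell command python3 -m creep 'ROWS'. ROWS is JSON, a list of rows, each an object with "delta_pos": the shift along the tool's x, y, z in mm, a list of three; "rot": the turn, a rotation vector about the tool's x, y, z in rad, a list of three; "jaw": the finger opening in mm, from 0 to 85.4. A call has exactly 10 rows; each row shifts and turns the commanded pose from where the row before left it, along the tool's axes as they then stand; what a row does not reach is not made up. A row lasts 1/12 s, in which the tool goes at most 41.7 mm and 7.16 degrees, less where a joint would pass 70% of its speed; a pose out of reach is approached as far as the arm can. A call is refused whole if a number of a shift passes 41.7 or a number of a turn 0.125, either way. A call with a gripper value outside its range is refused whole. The fingers move at their own pace and stop on an object; the grip force is fixed at half the most. Time passes only in rows, so rows that do not move let the fingers close, or fill a call up. It gives the time, the measured TCP pose, the force and the opening at its end, in the units of the state.
- arm.read_state(): the state, without advancing time (a new reading comes with each control period).
- arm.get_image(name): name is "side" or "top" or "wrist"; returns the picture (384x512x3 uint8, red, green, blue); there is no depth.
- arm.calibration(name): a dict with "intrinsics" (3x3 intrinsics, pixels), "dist_coeffs" ([k1, k2, p1, p2, k3] as OpenCV has them; the pictures are not rectified), "R" (3x3) and "t" (3): a world point X has camera coordinates R X + t. Camera axes: x right, y down, z forward; pixel columns grow to the right and rows downward; lengths in mm; the calibration is good to about 2 mm. A picture is of the moment at which its call begins: read the wrist's pose just before it. calibration takes no time and is no camera call; for the wrist camera it gives the pose at the moment of the call.
- arm.job_done(): hands the job in, once; it reports no verdict.
Trained networks look in the newest picture that a camera, given by its name, has taken for a name from the list of things; names that differ only in an ending like _2 or _b are one class to them, and where a whole thing is asked for, a point or a joint stands for the part that bears it (a point fixed in the world has none). Each returns a list of dicts, best first, with "p" (0 to 1); they miss things now and then, are a little off and sometimes report something else, mostly with a low value. They report only what shows in the picture. A call takes as long as a camera call. They do not tell look-alikes from the thing itself.
- arm.find_in(camera, target): "location" ([column, row] in pixels, amid what is visible of it).
- arm.masks_of(camera, target): "pixels" (384x512 bool, what is visible of it) and "location" ([column, row] in pixels, amid what is visible of it).
The state is a dict: "clock": time; "joints": joint angles; "joint_vel": joint speeds; "joint_efforts": joint torques, N m; "position": TCP position; "ee_rot": TCP orientation; "contact_force": force on the tool from outside, world axes, zero at the start; "wrist_torque": the same for the moment, N m; "gripper_width": finger opening in mm.
Only numpy, scipy, OpenCV 4.12 (cv2) and the standard library are available. Lean on these libraries where they do the work, as an engineer would, in place of code of your own. Each camera call takes 0.05 s, during which the arm holds its last target. There are 200 camera calls.

## Working session

There is one attempt and no reset: what is moved stays moved. The work goes in short steps, Python scripts to look and compute and a shell command to move; the robot and the scene stay as the last step left them, time stands still between calls to the robot, and variables do not carry over. Pictures are saved under pics/ and viewed, about 8 in all and at most 12, crops included, and the job is handed in when it is done.

```bash
mkdir -p pics; ls; cat > h.py <<'E'
import numpy as np, cv2
from bench import arm
from scipy.spatial.transform import Rotation as Rn
def save(cam,name,crop=None,scale=1):
    im=arm.get_image(cam); im=np.ascontiguousarray(im[...,::-1])
    if crop: im=im[crop[1]:crop[3],crop[0]:crop[2]]
    if scale!=1: im=cv2.resize(im,None,fx=scale,fy=scale,interpolation=cv2.INTER_CUBIC)
    cv2.imwrite('pics/'+name,im)
def toworld(cam,px,z,c=None):
    c=c or arm.calibration(cam)
    K=np.array(c['intrinsics']);R=np.array(c['R']);t=np.array(c['t'])
    p=cv2.undistortPoints(np.array(px,float).reshape(-1,1,2),K,np.array(c['dist_coeffs'])).reshape(-1,2)
    d=np.c_[p,np.ones(len(p))]@R; o=-R.T@t
    s=(z-o[2])/d[:,2]; return o+d*s[:,None]
def topix(cam,X,c=None):
    c=c or arm.calibration(cam)
    R=np.array(c['R']);t=np.array(c['t'])
    return cv2.projectPoints(np.array(X,float).reshape(-1,1,3),cv2.Rodrigues(R)[0],t,np.array(c['intrinsics']),np.array(c['dist_coeffs']))[0].reshape(-1,2)
E
python3 - <<'E'
from h import *
np.set_printoptions(precision=1,suppress=True)
s=arm.read_state();print(s)
print('R cols tool axes',Rn.from_quat(s['ee_rot']).as_matrix())
save('top','top0.png',scale=1.5);save('side','side0.png',scale=1.5)
for cam in('top','side'):
  for n,z in dict(tray=60,dish=80,mark=60,bridge=132,riser_left=60,riser_right=60,coaster=64,jar=122,tin=115,pen_box=116,cup=120,ink_bottle=70).items():
    print(cam,n,[(round(d['p'],2),np.round(d['location']),toworld(cam,d['location'],z)[0,:2]) for d in arm.find_in(cam,n)][:4])
E
```

```text
pics
{'clock': 0.0, 'joints': array([ 1.4,  0.4,  0. , -0. , -1.2, -0.3]), 'joint_vel': array([-0.,  0.,  0.,  0.,  0.,  0.]), 'joint_efforts': array([  0. , -39.2,  18.8,   4.2,  -0. ,  -0. ]), 'position': array([250.5, 572. , 230.2]), 'ee_rot': array([-0.1, -0.7,  0.7,  0.1]), 'contact_force': array([0.3, 0.3, 0.2]), 'wrist_torque': array([0., 0., 0.]), 'gripper_width': 85.48066932341219}
R cols tool axes [[-0.9 -0.  -0.4]
 [ 0.4 -0.  -0.9]
 [-0.  -1.   0. ]]
top tray [(0.75, array([304., 166.]), array([ 608.1, -199.8]))]
top dish []
top mark [(0.57, array([124., 145.]), array([672.6, 326.3])), (0.42, array([308., 174.]), array([ 584.8, -212.2]))]
top bridge [(0.86, array([231., 169.]), array([593.1,   6.5]))]
top riser_left [(0.77, array([154., 187.]), array([548.7, 235.8]))]
top riser_right [(0.95, array([306., 206.]), array([ 491.6, -203.9])), (0.27, array([176., 224.]), array([441.8, 170.5]))]
top coaster [(0.72, array([163., 173.]), array([587.7, 210.1])), (0.58, array([176., 223.]), array([443.3, 169.5]))]
top jar [(0.64, array([164., 174.]), array([578.7, 194.9]))]
top tin [
[... 818 characters left out ...]
er [(0.65, array([270., 293.]), array([448.4, 173.3])), (0.25, array([255., 168.]), array([ 583.8, -163.1]))]
side jar [(0.74, array([199., 279.]), array([577.7, 215.9])), (0.65, array([253., 168.]), array([ 569.4, -103.4]))]
side tin [(0.95, array([246., 348.]), array([449.8, 317.1])), (0.61, array([225., 205.]), array([595.7,  19.2]))]
side pen_box [(0.89, array([316., 141.]), array([ 449.3, -246.7])), (0.89, array([365., 195.]), array([307.4, -95.7])), (0.66, array([363., 168.]), array([ 324. , -180.3])), (0.55, array([284., 116.]), array([ 553. , -322.3]))]
side cup [(0.59, array([307., 175.]), array([ 443.4, -117.5]))]
side ink_bottle [(0.76, array([174., 179.]), array([762.5, -64.5]))]
```

View pics/top0.png

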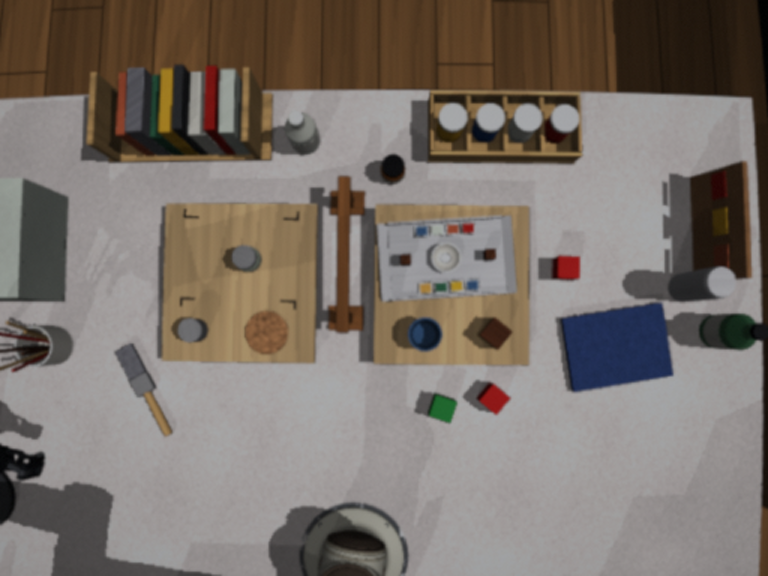

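View pics/side0.png

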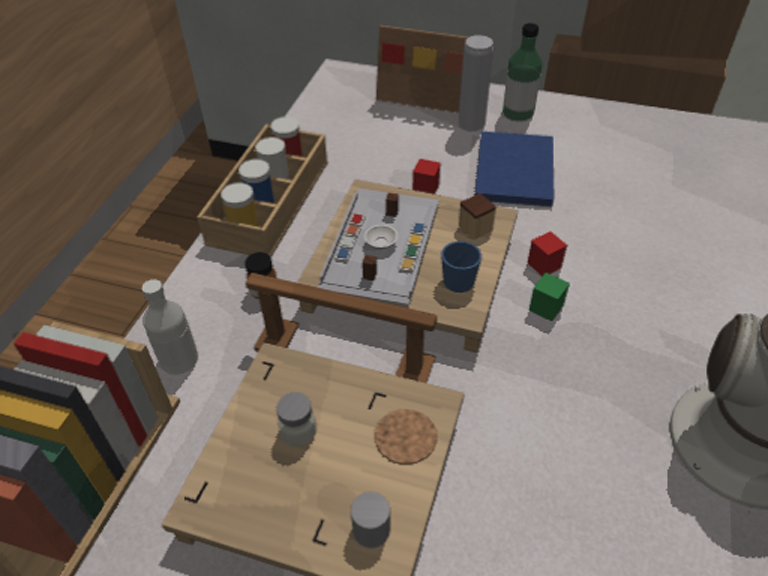

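Side view (768-wide picture): the glass jar with the steel lid at (295,418) is the only thing between the black marks. The tin is at (370,520), the coaster at (405,435), the tray beyond the hand rest at (380,240), the cup at (460,265) and the pen box at (477,215). Red and green blocks lie on the table.

Candidates to be moved, in top-picture pixels: the jar at (245,258) on the marks, and the tin at (190,329), which looks alike from above but stands on the strip. I choose the jar on the marks. I'll turn the jaws along world x first.

```bash
cat > st.py <<'E'
from h import *
import sys
np.set_printoptions(precision=3,suppress=True)
s=arm.read_state();M=Rn.from_quat(s['ee_rot']).as_matrix()
print('t',round(s['clock'],2),'pos',s['position'],'F',s['contact_force'],'w',round(s['gripper_width'],1),'j',s['joints'])
T=np.c_[[0,1,0],[0,0,-1],[-1,0,0]]
print('rotvec tool to aligned',Rn.from_matrix(M.T@T).as_rotvec())
for a in sys.argv[1:]:
    X=np.array(eval(a),float); print(a,'delta tool',M.T@(X-s['position']))
E
python3 st.py '[560,205,230]'
python3 - <<'E'
from h import *
np.set_printoptions(precision=1,suppress=True)
# mark centre roughly from top view; bottoms of things
print(toworld('top',np.array([[190,213],[294,216],[186,302],[290,304]])/1.5,60)[:,:2])
print('riser L corners',toworld('top',np.array([[165,204],[317,204],[163,361],[315,362]])/1.5,60)[:,:2])
print('riser R corners',toworld('top',np.array([[376,206],[529,207],[375,363],[528,363]])/1.5,60)[:,:2])
print('knobs',toworld('top',np.array([[405,259],[489,254]])/1.5,104)[:,:2])
E
```

```text
t 1.3 pos [250.719 572.467 231.281] F [-0.1   -0.891 -0.383] w 85.6 j [ 1.417  0.385  0.008  0.    -1.194 -0.259]
rotvec tool to aligned [-0.     1.158 -0.   ]
[560,205,230] delta tool [-430.729    1.31   212.507]
[[680.3 319.6]
 [673.2 113.9]
 [505.6 324.3]
 [502.2 120.1]]
riser L corners [[698.6 370.5]
 [696.6  69.3]
 [390.6 368.9]
 [390.8  71.3]]
riser R corners [[ 692.4  -45.4]
 [ 691.3 -343.5]
 [ 389.2  -43.9]
 [ 388.8 -338.3]]
knobs [[ 585.1 -100.5]
 [ 594.7 -257.9]]
```

```bash
python3 -m creep '[{"delta_pos":[0,0,0],"rot":[0,0.1158,0],"jaw":85},{"delta_pos":[0,0,0],"rot":[0,0.1158,0],"jaw":85},{"delta_pos":[0,0,0],"rot":[0,0.1158,0],"jaw":85},{"delta_pos":[0,0,0],"rot":[0,0.1158,0],"jaw":85},{"delta_pos":[0,0,0],"rot":[0,0.1158,0],"jaw":85},{"delta_pos":[0,0,0],"rot":[0,0.1158,0],"jaw":85},{"delta_pos":[0,0,0],"rot":[0,0.1158,0],"jaw":85},{"delta_pos":[0,0,0],"rot":[0,0.1158,0],"jaw":85},{"delta_pos":[0,0,0],"rot":[0,0.1158,0],"jaw":85},{"delta_pos":[0,0,0],"rot":[0,0.1158,0],"jaw":85}]' | tail -3
python3 -m creep '[{"delta_pos":[-28,0,-28],"rot":[0,0,0],"jaw":85},{"delta_pos":[-28,0,-28],"rot":[0,0,0],"jaw":85},{"delta_pos":[-28,0,-28],"rot":[0,0,0],"jaw":85},{"delta_pos":[-28,0,-28],"rot":[0,0,0],"jaw":85},{"delta_pos":[-28,0,-28],"rot":[0,0,0],"jaw":85},{"delta_pos":[-28,0,-28],"rot":[0,0,0],"jaw":85},{"delta_pos":[-28,0,-28],"rot":[0,0,0],"jaw":85},{"delta_pos":[-28,0,-28],"rot":[0,0,0],"jaw":85},{"delta_pos":[-28,0,-28],"rot":[0,0,0],"jaw":85},{"delta_pos":[-28,0,-28],"rot":[0,0,0],"jaw":85}]' | tail -3
python3 st.py '[560,205,230]'
python3 - <<'E'
from h import *
np.set_printoptions(precision=1,suppress=True)
save('wrist','w1.png')
c=arm.calibration('wrist')
for n,z in dict(mark=60,coaster=64,jar=122,tin=115).items():
    print(n,[(round(d['p'],2),np.round(d['location']),toworld('wrist',d['location'],z,c)[0,:2]) for d in arm.find_in('wrist',n)][:4])
E
```

```text
ee_rot: [0.501, 0.499, -0.499, -0.501]
contact_force: [-0.0, -0.6, -1.0]
gripper_width: 85.3
ee_rot: [0.5, 0.5, -0.5, -0.5]
contact_force: [0.6, 0.4, -0.5]
gripper_width: 85.2
t 2.97 pos [531.829 290.954 231.589] F [ 0.622  0.417 -0.457] w 85.2 j [ 0.767  0.352 -0.041  0.    -1.177 -0.767]
rotvec tool to aligned [0. 0. 0.]
[560,205,230] delta tool [-85.96    1.572 -28.152]
mark [(0.83, array([265., 195.]), array([521.7, 318.9])), (0.28, array([331., 184.]), array([449.9, 306.1]))]
coaster [(0.9, array([338.,  38.]), array([455.1, 161.8]))]
jar [(0.73, array([178.,  72.]), array([593.4, 194.1]))]
tin [(0.61, array([332., 185.]), array([464.2, 289.9]))]
```

View pics/w1.png

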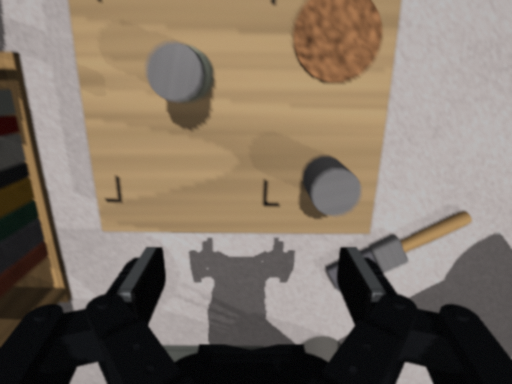

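The wrist view shows the jar lid at (180,72), the coaster at (338,38), the tin at (332,188) and the two near marks at (115,195) and (268,195). The wrist estimates sit about 12 mm off the top camera's, so I'll cross-check with riser corners and known geometry.

```bash
python3 - <<'E'
from h import *
np.set_printoptions(precision=1,suppress=True)
for c in('top','side','wrist'):
    k=arm.calibration(c);R=np.array(k['R']);print(c,'centre',-R.T@np.array(k['t']),'axes',R.round(3).tolist(),k['intrinsics'][0],k['dist_coeffs'])
print(arm.read_state()['position'],arm.read_state()['clock'])
print('w riser corners',toworld('wrist',[[103,232],[370,233]],60))
arm.get_image('wrist')
print([ (d['location'],toworld('wrist',d['location'],122)) for d in arm.find_in('wrist','jar')])
print('side marks',toworld('side',np.array([[267,371],[378,400],[197,492],[320,533]])/1.5,60)[:,:2])
print('side riserL',toworld('side',np.array([[255,347],[464,393],[165,524]])/1.5,60)[:,:2])
print('side base',toworld('side',np.array([[770,480]])/1.5,0), toworld('top',np.array([[354,548]])/1.5,0))
# gripper fingertip in wrist
s=arm.read_state();p=s['position']
print('tips pred',topix('wrist',[p+[50,0,13],p+[-50,0,13]]))
E
```

```text
top centre [ 458.3  -67.6 1456.5] axes [[0.001, -1.0, -0.007], [-0.998, -0.001, -0.055], [0.055, 0.007, -0.998]] [484.6   0.  254.8] [-0.1  0.   0.   0.   0. ]
side centre [318.5 644.6 876.8] axes [[-0.956, -0.295, -0.013], [-0.209, 0.707, -0.676], [0.208, -0.643, -0.737]] [464.9   0.  257.1] [0. 0. 0. 0. 0.]
wrist centre [531.3 210.  374.5] axes [[-1.0, 0.0, -0.0], [0.0, 0.947, 0.321], [0.001, 0.321, -0.947]] [306.5   0.  250.9] [-0.  0.  0.  0.  0.]
[530.7 292.3 231.2] 3.2167
w riser corners [[702.3 370.4  60. ]
 [394.5 371.5  60. ]]
[([178.5, 71.7], array([[587.4, 201.3, 122. ]]))]
side marks [[672.2 118.9]
 [502.5 120.9]
 [680.3 318.6]
 [511.9 324.3]]
side riserL [[707.5  83. ]
 [390.   74.9]
 [697.9 367.7]]
side base [[-30.9  52.3   0. ]] [[13.9 -1.1  0. ]]
tips pred [[151.  261.1]
 [353.8 261.4]]
```

```bash
python3 -m creep '[{"delta_pos":[-10,8,-6],"rot":[0,0,0],"jaw":85},{"delta_pos":[-10,8,-6],"rot":[0,0,0],"jaw":85},{"delta_pos":[-10,8,-6],"rot":[0,0,0],"jaw":85},{"delta_pos":[-10,8,-6],"rot":[0,0,0],"jaw":85},{"delta_pos":[-10,8,-6],"rot":[0,0,0],"jaw":85},{"delta_pos":[-10,8,-6],"rot":[0,0,0],"jaw":85},{"delta_pos":[-10,8,-6],"rot":[0,0,0],"jaw":85},{"delta_pos":[-10,8,-6],"rot":[0,0,0],"jaw":85},{"delta_pos":[-10,8,-6],"rot":[0,0,0],"jaw":85},{"delta_pos":[0,0,0],"rot":[0,0,0],"jaw":85}]' | tail -1
python3 st.py
python3 - <<'E'
from h import *
np.set_printoptions(precision=1,suppress=True)
save('wrist','w2.png')
for n,z in dict(mark=60,coaster=64,jar=122,tin=115).items():
    print(n,[(round(d['p'],2),np.round(d['location']),toworld('wrist',d['location'],z)[0,:2]) for d in arm.find_in('wrist',n)][:4])
E
```

```text
gripper_width: 85.0
t 4.15 pos [584.74  199.952 156.869] F [-1.281 -0.566  0.156] w 85.0 j [ 0.591  0.434 -0.111 -0.    -1.03  -0.593]
rotvec tool to aligned [-0.003 -0.003 -0.002]
mark [(0.91, array([348.,  91.]), array([512.1, 123.6])), (0.65, array([406., 285.]), array([437.7, 299.8]))]
coaster [(0.95, array([421., 149.]), array([449.6, 168.1])), (0.44, array([348.,   6.]), array([517.8,  66.7]))]
jar []
tin [(0.95, array([405., 288.]), array([471.1, 262.6]))]
```

View pics/w2.png

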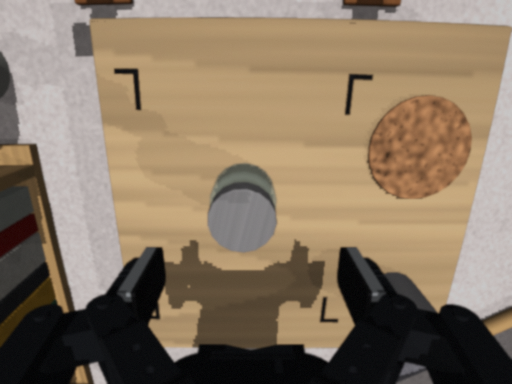

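The jar is confirmed: steel lid at (242,220) with greenish glass below it. The mark corners are at (137,72), (351,76), (325,320) and (157,318), and the coaster is at (420,147).

```bash
python3 st.py; python3 - <<'E'
from h import *
np.set_printoptions(precision=1,suppress=True)
print('jar lid',toworld('wrist',[[242,220]],122))
m=toworld('wrist',[[139,70],[348,73],[324,320],[157,319]],60);print('marks',m,m.mean(0))
print('coaster',toworld('wrist',[[420,147]],64))
print('riser near edge',toworld('wrist',[[93,17],[512,26]],60))
E
```

```text
t 4.4 pos [584.923 203.019 159.908] F [ 0.636 -0.204  0.031] w 84.8 j [ 0.595  0.43  -0.108  0.    -1.031 -0.595]
rotvec tool to aligned [0.001 0.001 0.001]
jar lid [[591.5 204.1 122. ]]
marks [[670.  109.8  60. ]
 [513.  112.   60. ]
 [513.  342.   60. ]
 [679.4 341.5  60. ]] [593.8 226.3  60. ]
coaster [[450.6 167.1  64. ]]
riser near edge [[700.2  72.8  60. ]
 [391.8  75.7  60. ]]
```

```bash
python3 -m creep '[{"delta_pos":[0,10,-2],"rot":[0,0,0],"jaw":85},{"delta_pos":[0,12,-2],"rot":[0,0,0],"jaw":85},{"delta_pos":[0,12,-2],"rot":[0,0,0],"jaw":85},{"delta_pos":[0,12,0],"rot":[0,0,0],"jaw":85},{"delta_pos":[0,12,0],"rot":[0,0,0],"jaw":85},{"delta_pos":[0,12,0],"rot":[0,0,0],"jaw":85},{"delta_pos":[0,8,0],"rot":[0,0,0],"jaw":85},{"delta_pos":[0,6,0],"rot":[0,0,0],"jaw":85},{"delta_pos":[0,0,0],"rot":[0,0,0],"jaw":85},{"delta_pos":[0,0,0],"rot":[0,0,0],"jaw":20}]' | tail -2
python3 -m creep '[{"delta_pos":[0,0,0],"rot":[0,0,0],"jaw":20},{"delta_pos":[0,0,0],"rot":[0,0,0],"jaw":20},{"delta_pos":[0,0,0],"rot":[0,0,0],"jaw":20},{"delta_pos":[0,0,0],"rot":[0,0,0],"jaw":20},{"delta_pos":[0,0,0],"rot":[0,0,0],"jaw":20},{"delta_pos":[0,0,0],"rot":[0,0,0],"jaw":20},{"delta_pos":[0,0,0],"rot":[0,0,0],"jaw":20},{"delta_pos":[0,0,0],"rot":[0,0,0],"jaw":20},{"delta_pos":[0,0,0],"rot":[0,0,0],"jaw":20},{"delta_pos":[0,0,0],"rot":[0,0,0],"jaw":20}]' | tail -2
python3 st.py
```

```text
contact_force: [1.3, -0.6, 0.7]
gripper_width: 75.0
contact_force: [-1.8, 0.7, 5.8]
gripper_width: 47.2
t 6.07 pos [591.446 202.939  76.626] F [-1.787  0.654  5.776] w 47.2 j [ 0.589  0.526 -0.183  0.001 -0.859 -0.589]
rotvec tool to aligned [0.002 0.    0.001]
```

```bash
python3 -m creep '[{"delta_pos":[0,-10,0],"rot":[0,0,0],"jaw":20},{"delta_pos":[0,-15,0],"rot":[0,0,0],"jaw":20},{"delta_pos":[0,-15,0],"rot":[0,0,0],"jaw":20},{"delta_pos":[-5,0,20],"rot":[0,0,0],"jaw":20},{"delta_pos":[-5,0,20],"rot":[0,0,0],"jaw":20},{"delta_pos":[-5,0,20],"rot":[0,0,0],"jaw":20},{"delta_pos":[-5,0,20],"rot":[0,0,0],"jaw":20},{"delta_pos":[-5,0,20],"rot":[0,0,0],"jaw":20},{"delta_pos":[-5,0,20],"rot":[0,0,0],"jaw":20},{"delta_pos":[-5,0,20],"rot":[0,0,0],"jaw":20}]' | tail -2
python3 -m creep '[{"delta_pos":[0,0,2],"rot":[0,0,0],"jaw":20},{"delta_pos":[0,0,0],"rot":[0,0,0],"jaw":20},{"delta_pos":[0,9,0],"rot":[0,0,0],"jaw":20},{"delta_pos":[0,9,0],"rot":[0,0,0],"jaw":20},{"delta_pos":[0,6,0],"rot":[0,0,0],"jaw":20},{"delta_pos":[0,4,0],"rot":[0,0,0],"jaw":20},{"delta_pos":[0,3,0],"rot":[0,0,0],"jaw":20},{"delta_pos":[0,0,0],"rot":[0,0,0],"jaw":20},{"delta_pos":[0,0,0],"rot":[0,0,0],"jaw":20},{"delta_pos":[0,0,0],"rot":[0,0,0],"jaw":20}]' | tail -2
python3 st.py; python3 -c "
from h import *
save('wrist','w3.png')"
```

```text
contact_force: [-0.2, 0.0, -0.6]
gripper_width: 47.4
contact_force: [-0.4, 0.1, -1.1]
gripper_width: 47.3
t 7.73 pos [448.999 167.645  84.44 ] F [-0.423  0.105 -1.114] w 47.3 j [ 0.697  0.311 -0.537  0.    -0.722 -0.697]
rotvec tool to aligned [0. 0. 0.]
```

View pics/w3.png

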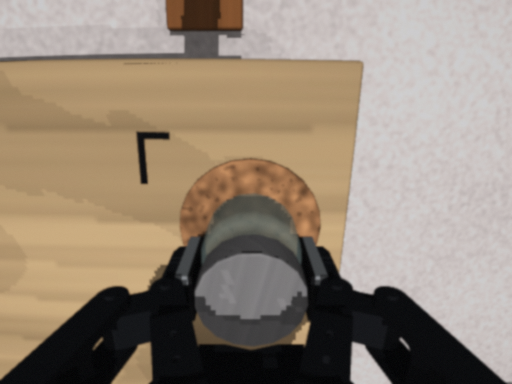

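The jar is held over the coaster and centred in columns (about 250). The coaster's top edge is at row 158 and its widest row is near 222. I'll check y, then lower it and release.

```bash
python3 - <<'E'
from h import *
np.set_printoptions(precision=1,suppress=True)
c=arm.calibration('wrist')
print(toworld('wrist',[[250,158],[180,218],[320,218]],64,c), 'mark',toworld('wrist',[[138,131],[143,136]],60,c))
print(topix('wrist',[[449,168,64],[449,168-25,64],[449,168-25,64+4]],c))
E
python3 -m creep '[{"delta_pos":[0,2,0],"rot":[0,0,0],"jaw":20},{"delta_pos":[0,1,0],"rot":[0,0,0],"jaw":20},{"delta_pos":[0,0.5,0],"rot":[0,0,0],"jaw":20},{"delta_pos":[0,0,0],"rot":[0,0,0],"jaw":20},{"delta_pos":[0,0,0],"rot":[0,0,0],"jaw":20},{"delta_pos":[0,0,0],"rot":[0,0,0],"jaw":20},{"delta_pos":[0,0,0],"rot":[0,0,0],"jaw":20},{"delta_pos":[0,0,0],"rot":[0,0,0],"jaw":20},{"delta_pos":[0,0,0],"rot":[0,0,0],"jaw":20},{"delta_pos":[0,0,0],"rot":[0,0,0],"jaw":20}]'|tail -2; python3 st.py
```

```text
[[450.3 123.6  64. ]
 [491.3 159.5  64. ]
 [409.3 159.5  64. ]] mark [[511.7 109.3  60. ]
 [509.2 112.1  60. ]]
[[252.2 231.2]
 [252.2 191.4]
 [252.3 193.8]]
contact_force: [-0.2, 0.2, -2.4]
gripper_width: 47.5
t 8.62 pos [448.678 167.485  80.804] F [-0.197  0.185 -2.355] w 47.5 j [ 0.697  0.316 -0.542  0.    -0.713 -0.697]
rotvec tool to aligned [-0.  0. -0.]
```

```bash
python3 -m creep '[{"delta_pos":[0,0.2,0],"rot":[0,0,0],"jaw":85},{"delta_pos":[0,0,0],"rot":[0,0,0],"jaw":85},{"delta_pos":[0,0,0],"rot":[0,0,0],"jaw":85},{"delta_pos":[0,0,0],"rot":[0,0,0],"jaw":85},{"delta_pos":[0,0,0],"rot":[0,0,0],"jaw":85},{"delta_pos":[0,0,0],"rot":[0,0,0],"jaw":85},{"delta_pos":[0,-10,0],"rot":[0,0,0],"jaw":85},{"delta_pos":[0,-30,0],"rot":[0,0,0],"jaw":85},{"delta_pos":[0,-40,0],"rot":[0,0,0],"jaw":85},{"delta_pos":[0,-40,0],"rot":[0,0,0],"jaw":85}]'|tail -2; 
python3 -m creep '[{"delta_pos":[-34,0,-14],"rot":[0,0,0],"jaw":85},{"delta_pos":[-35,0,-14],"rot":[0,0,0],"jaw":85},{"delta_pos":[-35,0,-14],"rot":[0,0,0],"jaw":85},{"delta_pos":[-35,0,-14],"rot":[0,0,0],"jaw":85},{"delta_pos":[-35,0,-14],"rot":[0,0,0],"jaw":85},{"delta_pos":[-35,0,-14],"rot":[0,0,0],"jaw":85},{"delta_pos":[-35,0,-14],"rot":[0,0,0],"jaw":85},{"delta_pos":[-35,0,-14],"rot":[0,0,0],"jaw":85},{"delta_pos":[-35,0,-14],"rot":[0,0,0],"jaw":85},{"delta_pos":[-34,0,-14],"rot":[0,0,0],"jaw":85}]'|tail -2
python3 - <<'E'
from h import *
import time
for i in range(3): arm.get_image('wrist')
save('wrist','w4.png')
E
python3 st.py
```

```text
contact_force: [1.2, 0.4, -0.3]
gripper_width: 85.1
contact_force: [-0.1, 0.8, 0.1]
gripper_width: 85.2
t 10.48 pos [ 588.369 -181.469  199.707] F [ 0.022 -0.185  0.163] w 85.1 j [-0.037  0.393 -0.062 -0.    -1.118  0.035]
rotvec tool to aligned [-0.001 -0.002  0.   ]
```

View pics/w4.png

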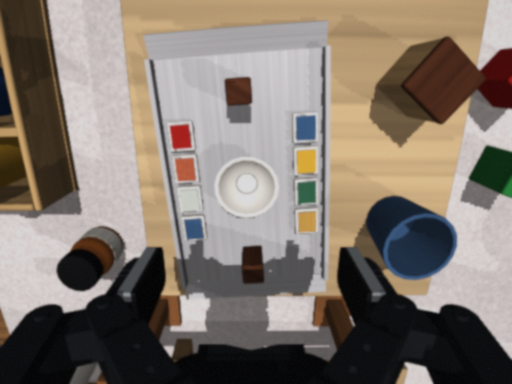

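The wrist view shows the rear knob at (238,90), the front knob at (252,262), and the dish at (247,186) in the middle. The tray is slightly yawed. The cup is at (410,237) and the pen box at (440,80), both well clear of the grasp.

```bash
python3 - <<'E'
from h import *
np.set_printoptions(precision=1,suppress=True)
c=arm.calibration('wrist')
k=toworld('wrist',[[238.5,90.5],[253,258]],104,c);print('knobs',k,np.linalg.norm(k[0]-k[1]),'mid',k.mean(0))
d=k[1]-k[0];print('yaw deg',np.degrees(np.arctan2(-d[0],d[1])))
e=toworld('wrist',[[151,60],[183,292],[326,47],[326,292]],78,c);print('rims',e)
print('riser corners',toworld('wrist',[[180,297],[428,296],[488,0],[430,290]],60,c))
print('post inner faces',toworld('wrist',[[181,325],[315,325]],0,c))
print('dish',toworld('wrist',[[247,186]],83,c))
im=arm.get_image('wrist')
g=cv2.cvtColor(im,cv2.COLOR_RGB2HSV)
for x0,y0,x1,y1 in((215,65,265,108),(235,235,275,290)):
    r=im[y0:y1,x0:x1].astype(int); m=(r.max(2)<95)&(r[...,0]>r[...,2]+15)
    ys,xs=np.nonzero(m); print('knob px box',xs.min()+x0,xs.max()+x0,ys.min()+y0,ys.max()+y0,cv2.minAreaRect(np.c_[xs,ys].astype(np.float32)),m.sum())
E
```

```text
knobs [[ 598.2 -259.6  104. ]
 [ 587.3 -116.4  104. ]] 143.559385694362 mid [ 592.7 -188.   104. ]
yaw deg 4.336172928583226
rims [[ 669.7 -283.4   78. ]
 [ 660.   -59.5   78. ]
 [ 528.8 -292.7   78. ]
 [ 511.   -59.1   78. ]]
riser corners [[ 668.7  -38.8   60. ]
 [ 387.7  -37.3   60. ]
 [ 388.5 -334.9   60. ]
 [ 387.   -45.5   60. ]]
post inner faces [[688.3  57.2   0. ]
 [498.8  57.6   0. ]]
dish [[ 592.5 -177.4   83. ]]
knob px box 225 250 76 102 ((22.502534866333008, 24.035531997680664), (26.076419830322266, 24.50898551940918), 85.91438293457031) 637
knob px box 241 262 245 280 ((16.5, 27.5), (35.0, 21.0), 90.0) 646
```

```bash
python3 -m creep '[{"delta_pos":[-10,10,-1.2],"rot":[0,0,0],"jaw":85},{"delta_pos":[-10,10,-1.2],"rot":[0,0,0],"jaw":85},{"delta_pos":[-10,10,-1.2],"rot":[0,0,0],"jaw":85},{"delta_pos":[-10,10,-1.2],"rot":[0,0,0],"jaw":85},{"delta_pos":[-10,10,-1.2],"rot":[0,0,0],"jaw":85},{"delta_pos":[-10,10,-1.2],"rot":[0,0,0],"jaw":85},{"delta_pos":[-10,10,-1.2],"rot":[0,0,0],"jaw":85},{"delta_pos":[-8,8,-1.2],"rot":[0,0,0],"jaw":85},{"delta_pos":[0,0,0],"rot":[0,-0.035,0],"jaw":85},{"delta_pos":[0,0,0],"rot":[0,-0.035,0],"jaw":85}]'|tail -2
python3 - <<'E'
from h import *
np.set_printoptions(precision=1,suppress=True)
for i in range(2): arm.get_image('wrist')
save('wrist','w5.png',crop=(130,120,390,340),scale=3)
E
python3 st.py
```

```text
contact_force: [-0.2, -0.1, 0.5]
gripper_width: 85.1
t 11.52 pos [ 598.338 -258.993  122.167] F [ 0.454 -0.232 -0.425] w 85.1 j [-0.161  0.518 -0.063  0.    -0.99   0.23 ]
rotvec tool to aligned [-0.     0.069  0.   ]
```

View pics/w5.png

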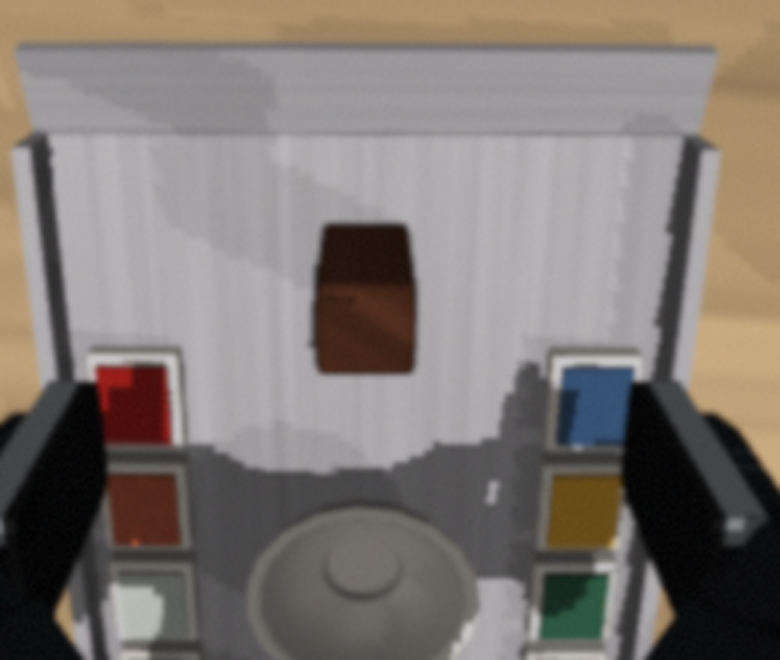

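The knob's top face is at crop (366,328), which is full-frame (252,229). The tray's end edges are level in the picture, so the yaw matches. The fingers straddle the knob.

```bash
python3 - <<'E'
from h import *
c=arm.calibration('wrist')
print('knob',toworld('wrist',[[252,229.3]],104,c), 'size', toworld('wrist',[[130+316/3,229],[130+415/3,229],[252,120+282/3],[252,120+373/3]],104,c)[:,:2].round(1).tolist())
s=arm.read_state();print(s['position'])
E
```

```text
knob [[ 598.58908866 -261.13196084  104.        ]] size [[608.3, -260.6], [589.1, -262.0], [599.3, -270.8], [597.9, -251.2]]
[ 598.33819328 -258.99310549  122.1670698 ]
```

```bash
python3 -m creep '[{"delta_pos":[-2,0,0],"rot":[0,0,0],"jaw":60},{"delta_pos":[0,12,0],"rot":[0,0,0],"jaw":60},{"delta_pos":[0,12,0],"rot":[0,0,0],"jaw":60},{"delta_pos":[0,12,0],"rot":[0,0,0],"jaw":60},{"delta_pos":[0,7,0],"rot":[0,0,0],"jaw":60},{"delta_pos":[0,4,0],"rot":[0,0,0],"jaw":60},{"delta_pos":[0,0,0],"rot":[0,0,0],"jaw":30},{"delta_pos":[0,0,0],"rot":[0,0,0],"jaw":10},{"delta_pos":[0,0,0],"rot":[0,0,0],"jaw":10},{"delta_pos":[0,0,0],"rot":[0,0,0],"jaw":10}]'|tail -2
python3 -m creep '[{"delta_pos":[0,0,0],"rot":[0,0,0],"jaw":10},{"delta_pos":[0,0,0],"rot":[0,0,0],"jaw":10},{"delta_pos":[0,0,0],"rot":[0,0,0],"jaw":10},{"delta_pos":[0,0,0],"rot":[0,0,0],"jaw":10},{"delta_pos":[0,0,0],"rot":[0,0,0],"jaw":10},{"delta_pos":[0,0,0],"rot":[0,0,0],"jaw":10},{"delta_pos":[0,0,0],"rot":[0,0,0],"jaw":10},{"delta_pos":[0,0,0],"rot":[0,0,0],"jaw":10},{"delta_pos":[0,0.5,0],"rot":[0,0,0],"jaw":10},{"delta_pos":[0,0,0],"rot":[0,0,0],"jaw":10}]'|tail -2
python3 st.py
```

```text
contact_force: [0.8, -1.2, -3.6]
gripper_width: 18.6
contact_force: [-1.0, 1.2, 8.1]
gripper_width: 18.7
t 13.18 pos [ 598.872 -260.647   76.377] F [-0.977  1.207  8.088] w 18.7 j [-0.163  0.567 -0.107  0.001 -0.896  0.233]
rotvec tool to aligned [ 0.001  0.07  -0.001]
```

```bash
python3 -m creep '[{"delta_pos":[4,0,0.5],"rot":[0,0.01,0],"jaw":10},{"delta_pos":[8,0,0.5],"rot":[0,0.01,0],"jaw":10},{"delta_pos":[10,0,0.5],"rot":[0,0.01,0],"jaw":10},{"delta_pos":[10,0,0.5],"rot":[0,0.01,0],"jaw":10},{"delta_pos":[10,0,0.5],"rot":[0,0.01,0],"jaw":10},{"delta_pos":[10,0,0.5],"rot":[0,0.01,0],"jaw":10},{"delta_pos":[10,0,0.5],"rot":[0,0.01,0],"jaw":10},{"delta_pos":[8,0,0],"rot":[0,0,0],"jaw":10},{"delta_pos":[5,0,0],"rot":[0,0,0],"jaw":10},{"delta_pos":[2,0,0],"rot":[0,0,0],"jaw":10}]'|tail -2
python3 st.py; python3 -c "
from h import *
save('side','s6.png',crop=(150,90,350,250),scale=3)"
```

```text
contact_force: [-0.7, -6.3, 5.4]
gripper_width: 19.2
t 14.02 pos [ 593.467 -184.78    76.338] F [-0.669 -6.297  5.432] w 19.2 j [-0.041  0.521 -0.195  0.003 -0.853  0.04 ]
rotvec tool to aligned [ 0.002  0.001 -0.002]
```

View pics/s6.png

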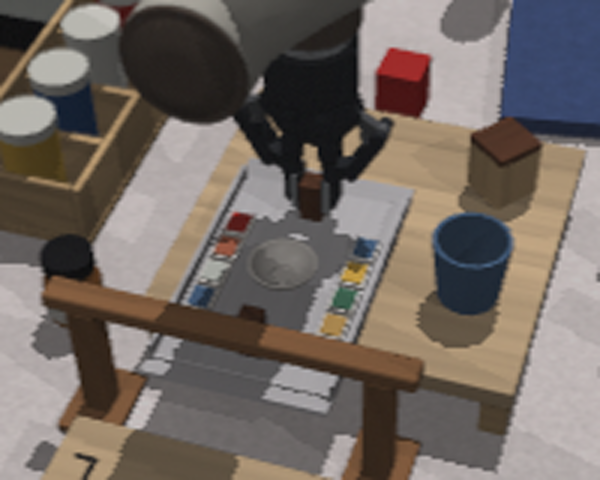

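The gripper holds the rear knob. The tray is flat and square, its front just over the gap and heading under the bar, with the dish in the middle. I'll continue the push.

```bash
python3 -m creep '[{"delta_pos":[4,0,0],"rot":[0,0,0],"jaw":10},{"delta_pos":[8,0,0],"rot":[0,0,0],"jaw":10},{"delta_pos":[12,0,0],"rot":[0,0,0],"jaw":10},{"delta_pos":[14,0,0],"rot":[0,0,0],"jaw":10},{"delta_pos":[14,0,0],"rot":[0,0,0],"jaw":10},{"delta_pos":[14,0,0],"rot":[0,0,0],"jaw":10},{"delta_pos":[14,0,0],"rot":[0,0,0],"jaw":10},{"delta_pos":[14,0,0],"rot":[0,0,0],"jaw":10},{"delta_pos":[12,0,0],"rot":[0,0,0],"jaw":10},{"delta_pos":[8,0,0],"rot":[0,0,0],"jaw":10}]'|tail -2
python3 -m creep '[{"delta_pos":[4,0,0],"rot":[0,0,0],"jaw":10},{"delta_pos":[2,0,0],"rot":[0,0,0],"jaw":10},{"delta_pos":[0,0,0],"rot":[0,0,0],"jaw":10},{"delta_pos":[0,0,0],"rot":[0,0,0],"jaw":10},{"delta_pos":[0,0,0],"rot":[0,0,0],"jaw":10},{"delta_pos":[0,0,0],"rot":[0,0,0],"jaw":10},{"delta_pos":[0,0,0],"rot":[0,0,0],"jaw":10},{"delta_pos":[0,0,0],"rot":[0,0,0],"jaw":10},{"delta_pos":[0,0,0],"rot":[0,0,0],"jaw":10},{"delta_pos":[0,0,0],"rot":[0,0,0],"jaw":10}]'|tail -2
python3 st.py; python3 -c "
from h import *
save('side','s7.png',crop=(120,90,340,270),scale=3)"
```

```text
contact_force: [0.1, -6.9, 6.6]
gripper_width: 19.0
contact_force: [0.6, -3.4, 6.3]
gripper_width: 18.9
t 15.73 pos [593.401 -64.57   76.35 ] F [ 0.602 -3.361  6.317] w 18.9 j [ 0.163  0.487 -0.258  0.002 -0.824 -0.164]
rotvec tool to aligned [ 0.002  0.001 -0.001]
```

View pics/s7.png

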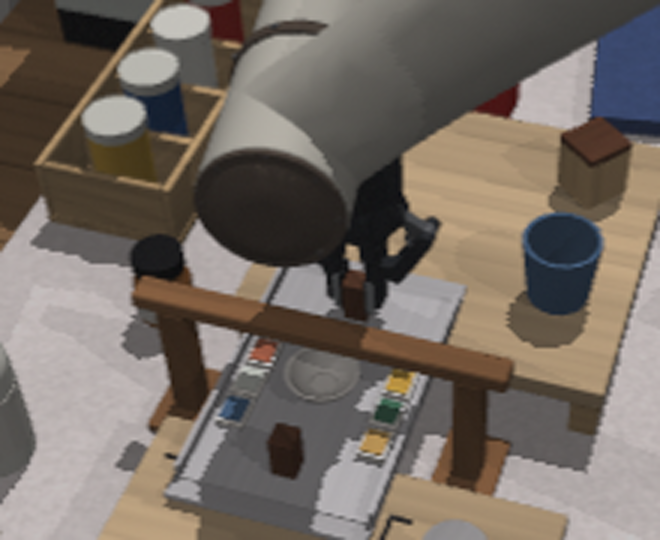

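The tray lies across both risers with the front knob beyond the bar and the dish in place. I'll let go, hop over the bar and look at the front knob.

```bash
python3 -m creep '[{"delta_pos":[0,0,0],"rot":[0,0,0],"jaw":60},{"delta_pos":[0,0,0],"rot":[0,0,0],"jaw":60},{"delta_pos":[0,0,0],"rot":[0,0,0],"jaw":60},{"delta_pos":[0,0,0],"rot":[0,0,0],"jaw":60},{"delta_pos":[0,0,0],"rot":[0,0,0],"jaw":60},{"delta_pos":[0,0,0],"rot":[0,0,0],"jaw":60},{"delta_pos":[0,-10,0],"rot":[0,0,0],"jaw":60},{"delta_pos":[0,-20,0],"rot":[0,0,0],"jaw":60},{"delta_pos":[0,-35,0],"rot":[0,0,0],"jaw":60},{"delta_pos":[0,-35,0],"rot":[0,0,0],"jaw":85}]'|tail -2
python3 -m creep '[{"delta_pos":[0,-10,0],"rot":[0,0,0],"jaw":85},{"delta_pos":[25,0,0],"rot":[0,0,0],"jaw":85},{"delta_pos":[30,0,0],"rot":[0,0,0],"jaw":85},{"delta_pos":[30,0,0],"rot":[0,0,0],"jaw":85},{"delta_pos":[30,0,0],"rot":[0,0,0],"jaw":85},{"delta_pos":[30,0,0],"rot":[0,0,0],"jaw":85},{"delta_pos":[15,0,0],"rot":[0,0,0],"jaw":85},{"delta_pos":[0,0,0],"rot":[0,0,0],"jaw":85},{"delta_pos":[0,0,0],"rot":[0,0,0],"jaw":85},{"delta_pos":[0,0,0],"rot":[0,0,0],"jaw":85}]'|tail -2
python3 st.py; python3 -c "
from h import *
save('wrist','w8.png')"
```

```text
contact_force: [1.4, 0.3, 0.2]
gripper_width: 70.3
contact_force: [-0.4, 0.0, -0.2]
gripper_width: 85.0
t 17.45 pos [592.596  95.637 185.335] F [-0.443  0.047 -0.219] w 85.0 j [ 0.43   0.378 -0.123  0.    -1.07  -0.43 ]
rotvec tool to aligned [-0. -0. -0.]
```

View pics/w8.png

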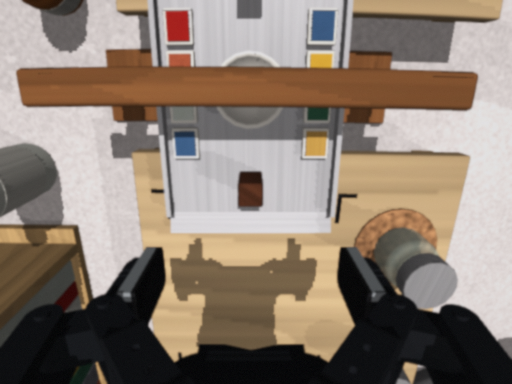

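The front knob is at (250,192) beyond the bar and the tray is square. The jar stands on the coaster at (405,260). The near marks show at (160,191) and (342,196).

```bash
python3 - <<'E'
from h import *
np.set_printoptions(precision=1,suppress=True)
c=arm.calibration('wrist'); im=arm.get_image('wrist').astype(int)
r=im[165:215,230:270]; m=(r.max(2)<110)&(r[...,0]>r[...,2]+15); ys,xs=np.nonzero(m)
print('box',xs.min()+230,xs.max()+230,ys.min()+165,ys.max()+165)
g=np.array([im[y,245:255].mean(0) for y in range(168,214)]).round(); print([(y+168,int(v.sum())) for y,v in enumerate(g)])
print('knob',toworld('wrist',[[250.5,196.5]],104,c))
print('marks',toworld('wrist',[[342,194],[340,196],[163,190]],60,c))
print('tray end',toworld('wrist',[[171,233],[331,233]],70,c), toworld('wrist',[[171,212],[333,212]],67,c))
print('bar',toworld('wrist',[[19,88],[476,90],[250,108],[250,68]],132,c))
E
```

```text
box 238 262 173 206
[(168, 567), (169, 557), (170, 504), (171, 367), (172, 200), (173, 103), (174, 81), (175, 80), (176, 81), (177, 82), (178, 82), (179, 82), (180, 83), (181, 83), (182, 91), (183, 114), (184, 145), (185, 166), (186, 177), (187, 181), (188, 178), (189, 175), (190, 170), (191, 163), (192, 158), (193, 148), (194, 148), (195, 144), (196, 144), (197, 146), (198, 148), (199, 152), (200, 152), (201, 153), (202, 155), (203, 155), (204, 154), (205, 156), (206, 190), (207, 256), (208, 298), (209, 322), (210, 402), (211, 533), (212, 619), (213, 651)]
knob [[593.7  96.2 104. ]]
marks [[508.2 110.1  60. ]
 [509.9 112.1  60. ]
 [675.3 106.   60. ]]
tray end [[668.8 145.5  70. ]
 [518.  145.5  70. ]] [[667.7 125.3  67. ]
 [517.1 125.4  67. ]]
bar [[739.5  13.  132. ]
 [451.5  14.6 132. ]
 [593.9  26.9 132. ]
 [593.9   3.4 132. ]]
```

```bash
python3 -m creep '[{"delta_pos":[0.5,20,-1],"rot":[0,0,0],"jaw":60},{"delta_pos":[0,20,0],"rot":[0,0,0],"jaw":60},{"delta_pos":[0,20,0],"rot":[0,0,0],"jaw":60},{"delta_pos":[0,20,0],"rot":[0,0,0],"jaw":60},{"delta_pos":[0,15,0],"rot":[0,0,0],"jaw":60},{"delta_pos":[0,10,0],"rot":[0,0,0],"jaw":60},{"delta_pos":[0,5,0],"rot":[0,0,0],"jaw":60},{"delta_pos":[0,0,0],"rot":[0,0,0],"jaw":60},{"delta_pos":[0,0,0],"rot":[0,0,0],"jaw":40},{"delta_pos":[0,0,0],"rot":[0,0,0],"jaw":10}]'|tail -2
python3 -m creep '[{"delta_pos":[0,0,0],"rot":[0,0,0],"jaw":10},{"delta_pos":[0,0,0],"rot":[0,0,0],"jaw":10},{"delta_pos":[0,0,0],"rot":[0,0,0],"jaw":10},{"delta_pos":[0,0,0],"rot":[0,0,0],"jaw":10},{"delta_pos":[0,0,0],"rot":[0,0,0],"jaw":10},{"delta_pos":[0,0,0],"rot":[0,0,0],"jaw":10},{"delta_pos":[0,0,0],"rot":[0,0,0],"jaw":10},{"delta_pos":[0,0,0],"rot":[0,0,0],"jaw":10},{"delta_pos":[0,0,0],"rot":[0,0,0],"jaw":10},{"delta_pos":[0,0,0],"rot":[0,0,0],"jaw":10}]'|tail -2
python3 st.py
```

```text
contact_force: [1.0, -0.4, 0.4]
gripper_width: 36.9
contact_force: [-1.6, -0.1, 5.6]
gripper_width: 19.1
t 19.22 pos [594.105  97.056  76.365] F [-1.584 -0.06   5.629] w 19.1 j [ 0.431  0.494 -0.244  0.    -0.831 -0.431]
rotvec tool to aligned [0.001 0.    0.   ]
```

```bash
python3 -m creep '[{"delta_pos":[4,0,0],"rot":[0,0,0],"jaw":10},{"delta_pos":[8,0,0],"rot":[0,0,0],"jaw":10},{"delta_pos":[12,0,0],"rot":[0,0,0],"jaw":10},{"delta_pos":[14,0,0],"rot":[0,0,0],"jaw":10},{"delta_pos":[14,0,0],"rot":[0,0,0],"jaw":10},{"delta_pos":[14,0,0],"rot":[0,0,0],"jaw":10},{"delta_pos":[14,0,0],"rot":[0,0,0],"jaw":10},{"delta_pos":[14,0,0],"rot":[0,0,0],"jaw":10},{"delta_pos":[14,0,0],"rot":[0,0,0],"jaw":10},{"delta_pos":[14,0,0],"rot":[0,0,0],"jaw":10}]'|tail -2
python3 -m creep '[{"delta_pos":[14,0,0],"rot":[0,0,0],"jaw":10},{"delta_pos":[14,0,0],"rot":[0,0,0],"jaw":10},{"delta_pos":[14,0,0],"rot":[0,0,0],"jaw":10},{"delta_pos":[14,0,0],"rot":[0,0,0],"jaw":10},{"delta_pos":[12,0,0],"rot":[0,0,0],"jaw":10},{"delta_pos":[8,0,0],"rot":[0,0,0],"jaw":10},{"delta_pos":[2,0,0],"rot":[0,0,0],"jaw":10},{"delta_pos":[0,0,0],"rot":[0,0,0],"jaw":10},{"delta_pos":[0,0,0],"rot":[0,0,0],"jaw":10},{"delta_pos":[0,0,0],"rot":[0,0,0],"jaw":10}]'|tail -2
python3 st.py; python3 -c "
from h import *
save('wrist','w9.png',crop=(80,0,420,384),scale=1.5)
save('top','t9.png',crop=(100,120,220,250),scale=4)"
```

```text
contact_force: [-0.4, -7.0, 6.5]
gripper_width: 19.1
contact_force: [-0.2, -2.5, 5.7]
gripper_width: 19.2
t 20.88 pos [594.251 296.298  76.365] F [-0.21  -2.488  5.744] w 19.2 j [ 0.706  0.583 -0.077  0.002 -0.911 -0.706]
rotvec tool to aligned [ 0.001  0.001 -0.001]
```

View pics/w9.png

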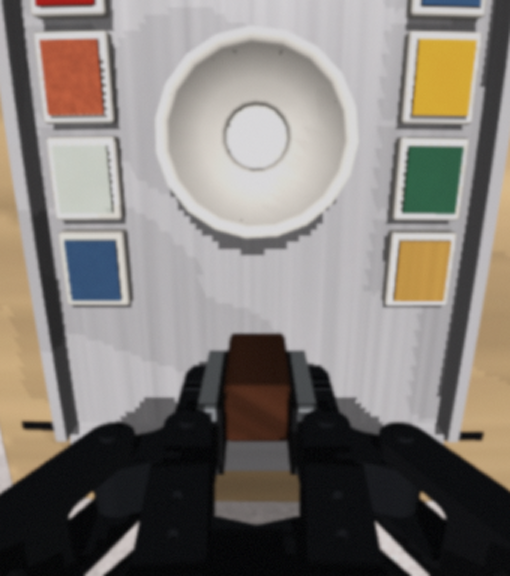

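The dish is upright in the tray's middle. The far marks show at crop (37,426) and (470,436). I've viewed 11 pictures and keep the last for the final check. I'll let go, rise, and measure the tray against the marks numerically.

```bash
python3 - <<'E'
from h import *
np.set_printoptions(precision=1,suppress=True)
c=arm.calibration('wrist')
print('far marks',toworld('wrist',[[80+37/1.5,426/1.5],[80+470/1.5,436/1.5]],60,c))
E
python3 -m creep '[{"delta_pos":[0,0,0],"rot":[0,0,0],"jaw":60},{"delta_pos":[0,0,0],"rot":[0,0,0],"jaw":60},{"delta_pos":[0,0,0],"rot":[0,0,0],"jaw":60},{"delta_pos":[0,0,0],"rot":[0,0,0],"jaw":60},{"delta_pos":[0,0,0],"rot":[0,0,0],"jaw":60},{"delta_pos":[0,0,0],"rot":[0,0,0],"jaw":60},{"delta_pos":[0,-10,0],"rot":[0,0,0],"jaw":60},{"delta_pos":[0,-20,0],"rot":[0,0,0],"jaw":60},{"delta_pos":[0,-30,0],"rot":[0,0,0],"jaw":60},{"delta_pos":[0,-40,0],"rot":[0,0,0],"jaw":85}]'|tail -1
python3 -m creep '[{"delta_pos":[0,-25,0],"rot":[0,0,0],"jaw":85},{"delta_pos":[-10,-30,0],"rot":[0,0,0],"jaw":85},{"delta_pos":[-15,-10,0],"rot":[0,0,0],"jaw":85},{"delta_pos":[-10,0,0],"rot":[0,0,0],"jaw":85},{"delta_pos":[-5,0,0],"rot":[0,0,0],"jaw":85},{"delta_pos":[0,0,0],"rot":[0,0,0],"jaw":85},{"delta_pos":[0,0,0],"rot":[0,0,0],"jaw":85},{"delta_pos":[0,0,0],"rot":[0,0,0],"jaw":85},{"delta_pos":[0,0,0],"rot":[0,0,0],"jaw":85},{"delta_pos":[0,0,0],"rot":[0,0,0],"jaw":85}]'|tail -1
python3 st.py; python3 - <<'E'
from h import *
np.set_printoptions(precision=1,suppress=True)
c=arm.calibration('wrist')
im=arm.get_image('wrist'); cv2.imwrite('pics/w10.png',im[...,::-1])
g=im.max(2)
# dark blobs -> marks
m=((g<60)).astype(np.uint8); m[245:]=0
n,l,st,ce=cv2.connectedComponentsWithStats(m)
for i in range(1,n):
    if st[i,4]>15: print(st[i],ce[i].round(1),toworld('wrist',ce[i],60,c)[0,:2])
print('expected mark px for centre 592,220',topix('wrist',[[592+a*78,220+b*110,60] for a in(1,-1) for b in(-1,1)],c))
E
```

```text
far marks [[686.8 331.9  60. ]
 [505.  336.5  60. ]]
gripper_width: 70.2
gripper_width: 84.8
t 22.65 pos [593.525 257.153 239.124] F [0.41  0.071 0.189] w 84.8 j [ 0.658  0.418  0.08  -0.    -1.234 -0.658]
rotvec tool to aligned [-0.001  0.001 -0.001]
[   0    0   59   47 2011] [27.  25.1] [813.1 116.2]
[155   9  10   3  30] [159.5  10. ] [680.7 106.4]
[336  15  19  32 117] [341.3  25.4] [507.7 119.7]
[240  41  21  11 138] [250.6  47.8] [594.6 140.4]
[395  51  21  51 366] [402.9  78.8] [440.9 167.7]
[374  64  26  39 300] [383.3  86.1] [460.1 175.1]
[    0    85    95   160 10430] [ 39.8 175.7] [831.1 269.7]
[355 188  45  44 900] [372. 204.] [456.1 303.3]
[242 193  17  14 190] [250.  198.3] [595.2 296.3]
[ 97 209   7  33  40] [ 99.7 225.1] [771.6 330.2]
[168 209  13  19  48] [176.4 222.7] [680.5 326.7]
[250 213   9   6  16] [254.4 215.8] [590.1 317.7]
expected mark px for centre 592,220 [[171.   13.9]
 [185.6 225.4]
 [335.6  14.2]
 [319.8 225.4]]
```

```bash
python3 - <<'E'
import cv2,numpy as np
g=cv2.imread('pics/w10.png').max(2)
def d(x0,x1,y0,y1):
    print('cols',x0,x1)
    for y in range(y0,y1): print(y,''.join('%x'%(v>>4) for v in g[y,x0:x1]))
d(148,185,4,56); d(318,362,8,52); d(160,192,200,236); d(312,350,200,236)
E
```

```text
cols 148 185
4 bbbbaaaaaaaaaaaaaaabba988999999999999
5 bbaaaaaaaaaaaaaaaaabba867899999999999
6 bbaaaaaaaaaaaaaaaaabba85579aaaaaaaaaa
7 bbaaa9999999999999aaba85479abbbbbbbab
8 abaa987666666666678aaa8647abbbbbbbbbb
9 aaaa974333333333347aba9646abbbbbbbbbb
10 bbaa9631111111112479aa96469bbbbbbbbbb
11 aaba9742211111112479ab96469bbbbbbbbbb
12 bbbaa86555444444458abb96459abbbbbbbbb
13 bbbbaa9888877777789abb96458abbbbbbbbb
14 bbbbaaaaaa9999999aaabb96458abbbbbbbbb
15 bbbaaaaaaaaaaaaaaaaabb97458abbbbbbbbb
16 bbbaaaaaaaaaaaaaaaaabba7458abbbbbbbbb
17 bbbaaaaaaaaaaaaaaaabbba7458abbbbbbbbb
18 bbbbaaaaaaaaaaaaaaaabba7458abbbbbbbbb
19 bbbbaaaaaaaaaaaaaaaabba7557abbbbbbbbb
20 bbbbbaaaaaaaaaaaaaaabba8547abbbbbbbbb
21 bbbbbaaaaaaaaaaaaaaabba8557abbbbbbbbb
22 bbbbaaaaaaaaaaaaaaaabba8547abbbbbbbbb
23 bbbaaaaaaaaaaaaaaaaabba9647abbbbbbbbb
24 bbbbaaaaaaaaaaaaaaaabba96479bbbbbbbbb
25 bbbbaaaaaaaaaaaaaaaabba96469abbbbbbbb
26 bbbbaaaaaaaaaaaaaaaabba96469abbbbbbbb
27 bbbbaaaaaaaaaaaaaaaabba96469abbbbbbbb
28 aaabaaaaaaaaaaaaaaaabba96468abbbbbbbb
29 abaaaaaaaaaaaaaaaaaaaba96558abbbbbbbb
30 aaaaaaaaaaaaaaaaaaaaaba9
[... 5367 characters left out ...]
babaaaabaaba
220 86568a9769aaaaaaaaabaaaababbbaabbbbbba
221 86568a9779aaabbababbbbbbbbbbbbbbbbbbba
222 96569a9779abbbbbbbbbbbbbbbbbbbbbbbbbba
223 97579a9789abbbbbbbbbbbbbbbbbbbbbbbbbba
224 a7679a978aabbbbbbbbbbbbbbbbbbbbbbbbbba
225 a8679a989abbbbbbbbbbbbbbbbbbbbbbbbbbba
226 a8679a989aabaabbbbbbbbbbbbbbbbbbbbbba9
227 a878998789aaaaaaaaaaaaaaaaaaabaaaaaaa9
228 a9899876677778899999aaaaaaaaaaaaaaaaa9
229 baa986433444445555679aaaaaaaaaaaaaaaa9
230 bbba74322222222222369aaaaaaaaaaaaaaaa9
231 bbba86555444444444579aaaaaaaaaaaaaaaa9
232 bbbba999887777777789aaababaaabaabaaaaa
233 bbbbbaaaaaaaaaaaaaaaaabaabbbbbbbabbaaa
234 bbbbbbbaaaaaaaaaaaaabbbbababbbbbabbaba
235 bbbbbaaaaaaaaabaaaaaabaaabaaaaababaaaa
```

```bash
python3 - <<'E'
from h import *
from scipy.optimize import least_squares
np.set_printoptions(precision=2,suppress=True)
c=arm.calibration('wrist')
w=lambda p,z=60: toworld('wrist',p,z,c)[:,:2]
H=w([[158,10.4],[348,16.0],[170,226.6],[325,230.1]]); V=w([[338.6,20],[336.6,45],[179.3,214],[179.9,222]])
print(H,V)
def local(P,q): a=q[2];R=np.array([[np.cos(a),np.sin(a)],[-np.sin(a),np.cos(a)]]);return (P-q[:2])@R.T
def f(q):
    h=local(H,q)[:,1];v=local(V,q)[:,0]
    return np.r_[h[:2]+q[3],h[2:]-q[3],v[:2]+80,v[2:]-80]
r=least_squares(f,[592,220,0,110]);print('mark cx cy yaw(deg) h',r.x[:2],np.degrees(r.x[2]),r.x[3],'res',r.fun)
print('tray rim axis',w([[250.15,10],[249.6,50],[249.6,205],[249.8,215]],78))
g=cv2.imread('pics/w10.png').max(2)
for x in (245,250,255): print(x,'rear',g[30:62,x].tolist()); print('front',g[180:216,x].tolist())
for y in (46,200): print(y,g[y,230:272].tolist())
E
```

```text
[[682.36 106.77]
 [502.02 111.41]
 [688.6  331.87]
 [507.47 336.24]] [[510.77 115.05]
 [511.01 137.31]
 [676.46 315.84]
 [676.53 325.93]]
mark cx cy yaw(deg) h [593.64 221.61] -1.5358866961850068 112.51814060910777 res [ 0.1  -0.1   0.24 -0.24  0.01 -0.35  0.27  0.07]
tray rim axis [[595.07 110.86]
 [595.57 144.22]
 [595.65 297.37]
 [595.44 309.02]]
245 rear [61, 61, 64, 65, 66, 68, 69, 70, 68, 67, 65, 66, 67, 68, 66, 60, 50, 36, 24, 20, 25, 46, 66, 83, 87, 88, 87, 88, 89, 88, 89, 90]
front [169, 170, 169, 168, 168, 163, 160, 160, 158, 156, 146, 112, 72, 42, 33, 36, 34, 35, 36, 35, 35, 35, 40, 52, 65, 70, 67, 64, 61, 58, 59, 59, 62, 64, 66, 66]
250 rear [69, 65, 63, 62, 62, 62, 61, 63, 68, 67, 69, 69, 68, 65, 65, 58, 47, 33, 23, 21, 27, 45, 68, 82, 88, 89, 88, 89, 88, 88, 88, 88]
front [170, 170, 170, 170, 170, 170, 170, 169, 165, 160, 146, 112, 70, 41, 34, 33, 34, 32, 33, 34, 34, 34, 39, 51, 63, 73, 75, 77, 75, 70, 65, 60, 60, 59, 61, 62]
255 rear [80, 79, 76, 72, 67, 63, 62, 62, 61, 61, 62, 63, 65, 67, 65, 59, 48, 33, 24, 18, 25, 45, 66, 82, 86, 88, 88, 88, 88, 87, 89, 88]
front [170, 169, 169, 170, 171, 171, 171, 170, 169, 164, 148, 113, 69, 39, 32, 31, 29, 32, 32, 32, 31, 34, 36, 46, 61, 69, 70, 74, 76, 76, 76, 75, 71, 65, 62, 60]
46 [182, 182, 176, 173, 171, 169, 168, 158, 127, 81, 53, 51, 50, 51, 50, 50, 48, 49, 47, 47, 47, 46, 45, 46, 47, 48, 47, 49, 47, 46, 53, 89, 139, 169, 178, 180, 179, 180, 182, 181, 184, 184]
200 [164, 162, 158, 157, 156, 157, 158, 159, 159, 148, 119, 75, 47, 35, 33, 35, 35, 34, 34, 34, 34, 34, 33, 34, 33, 31, 32, 32, 39, 74, 125, 159, 170, 172, 172, 172, 170, 170, 171, 172, 174, 172]
```

```bash
python3 - <<'E'
from h import *
np.set_printoptions(precision=2,suppress=True)
c=arm.calibration('wrist')
p=toworld('wrist',[[250,46.3],[250.1,203.4]],104,c);print(p,p.mean(0),p[1]-p[0])
print('side cols x', toworld('wrist',[[238.6,46],[261.4,46]],104,c)[:,0].mean(), toworld('wrist',[[240.7,200],[259.4,200]],101,c)[:,0].mean())
g=cv2.imread('pics/w10.png').max(2)
print(g[204:245,250].tolist()); print(g[5:34,250].tolist())
E
python3 st.py
```

```text
[[595.14 143.94 104.  ]
 [595.06 285.23 104.  ]] [595.1  214.58 104.  ] [ -0.08 141.29   0.  ]
side cols x 595.1353554282174 595.1110700082397
[63, 73, 75, 77, 75, 70, 65, 60, 60, 59, 61, 62, 63, 65, 66, 66, 65, 73, 105, 150, 176, 185, 188, 188, 188, 186, 185, 187, 188, 188, 186, 185, 185, 187, 188, 187, 186, 181, 178, 177, 175]
[162, 176, 187, 186, 188, 187, 187, 187, 187, 188, 187, 188, 187, 188, 186, 177, 152, 110, 84, 81, 82, 80, 80, 76, 74, 69, 65, 63, 62]
t 22.7 pos [593.563 257.144 239.36 ] F [ 1.041 -0.33   0.775] w 85.1 j [ 0.658  0.418  0.08  -0.    -1.234 -0.658]
rotvec tool to aligned [-0.001  0.    -0.001]
```

```bash
python3 -m creep '[{"delta_pos":[10,5,-0.6],"rot":[0,0,0],"jaw":85},{"delta_pos":[20,15,0],"rot":[0,0,0],"jaw":60},{"delta_pos":[8.5,25,0],"rot":[0,0,0],"jaw":60},{"delta_pos":[0,25,0],"rot":[0,0,0],"jaw":60},{"delta_pos":[0,25,0],"rot":[0,0,0],"jaw":60},{"delta_pos":[0,25,0],"rot":[0,0,0],"jaw":60},{"delta_pos":[0,20,0],"rot":[0,0,0],"jaw":60},{"delta_pos":[0,15,0],"rot":[0,0,0],"jaw":60},{"delta_pos":[0,8,0],"rot":[0,0,0],"jaw":60},{"delta_pos":[0,0,0],"rot":[0,0,0],"jaw":60}]'|tail -2
python3 -m creep '[{"delta_pos":[0,0,0],"rot":[0,0,0],"jaw":10},{"delta_pos":[0,0,0],"rot":[0,0,0],"jaw":10},{"delta_pos":[0,0,0],"rot":[0,0,0],"jaw":10},{"delta_pos":[0,0,0],"rot":[0,0,0],"jaw":10},{"delta_pos":[0,0,0],"rot":[0,0,0],"jaw":10},{"delta_pos":[0,0,0],"rot":[0,0,0],"jaw":10},{"delta_pos":[0,0,0],"rot":[0,0,0],"jaw":10},{"delta_pos":[0,0,0],"rot":[0,0,0],"jaw":10},{"delta_pos":[0,0,0],"rot":[0,0,0],"jaw":10},{"delta_pos":[0,0,0],"rot":[0,0,0],"jaw":10}]'|tail -2
python3 st.py
python3 -m creep '[{"delta_pos":[1,0,-0.1],"rot":[0,0.003,0],"jaw":10},{"delta_pos":[1,0,-0.1],"rot":[0,0.004,0],"jaw":10},{"delta_pos":[1,0,-0.1],"rot":[0,0.004,0],"jaw":10},{"delta_pos":[1,0,-0.1],"rot":[0,0.004,0],"jaw":10},{"delta_pos":[1,0,-0.1],"rot":[0,0.004,0],"jaw":10},{"delta_pos":[1,0,-0.1],"rot":[0,0.004,0],"jaw":10},{"delta_pos":[0.8,0,-0.1],"rot":[0,0.004,0],"jaw":10},{"delta_pos":[0,0,0],"rot":[0,0,0],"jaw":10},{"delta_pos":[0,0,0],"rot":[0,0,0],"jaw":10},{"delta_pos":[0,0,0],"rot":[0,0,0],"jaw":10}]'|tail -2
python3 st.py
```

```text
contact_force: [0.8, -1.0, 0.7]
gripper_width: 60.3
contact_force: [-2.1, 1.9, 5.9]
gripper_width: 18.6
t 24.37 pos [594.799 296.019  78.668] F [-2.094  1.905  5.908] w 18.6 j [ 0.705  0.58  -0.075  0.    -0.914 -0.705]
rotvec tool to aligned [0.002 0.    0.002]
contact_force: [-0.8, -6.1, 6.2]
gripper_width: 19.0
t 25.2 pos [595.709 299.797  78.647] F [-0.762 -6.144  6.203] w 19.0 j [ 0.709  0.585 -0.066  0.003 -0.921 -0.738]
rotvec tool to aligned [ 0.001 -0.027 -0.003]
```

```bash
python3 st.py|head -1; python3 -m creep '[{"delta_pos":[0,0,0],"rot":[0,0,0],"jaw":10},{"delta_pos":[0,0,0],"rot":[0,0,0],"jaw":10},{"delta_pos":[1,0,0],"rot":[0,0,0],"jaw":10},{"delta_pos":[1,0,0],"rot":[0,0,0],"jaw":10},{"delta_pos":[0,0,0],"rot":[0,0,0],"jaw":10},{"delta_pos":[0,0,0],"rot":[0,0,0],"jaw":10},{"delta_pos":[0,0,0],"rot":[0,0,0],"jaw":10},{"delta_pos":[0,0,0],"rot":[0,0,0],"jaw":10},{"delta_pos":[0,0,0],"rot":[0,0,0],"jaw":10},{"delta_pos":[0,0,0],"rot":[0,0,0],"jaw":10}]'|tail -2
python3 st.py
```

```text
t 25.2 pos [595.709 299.797  78.647] F [-0.762 -6.144  6.203] w 19.0 j [ 0.709  0.585 -0.066  0.003 -0.921 -0.738]
contact_force: [0.6, -6.6, 7.4]
gripper_width: 19.0
t 26.03 pos [595.747 301.553  78.617] F [ 0.587 -6.577  7.426] w 19.0 j [ 0.711  0.586 -0.064  0.003 -0.923 -0.741]
rotvec tool to aligned [ 0.    -0.027 -0.003]
```

```bash
python3 -m creep '[{"delta_pos":[0.6,0,0],"rot":[0,0,0],"jaw":10},{"delta_pos":[0.4,0,0],"rot":[0,0,0],"jaw":10},{"delta_pos":[0,0,0],"rot":[0,0,0],"jaw":10},{"delta_pos":[0,0,0],"rot":[0,0,0],"jaw":60},{"delta_pos":[0,0,0],"rot":[0,0,0],"jaw":60},{"delta_pos":[0,0,0],"rot":[0,0,0],"jaw":60},{"delta_pos":[0,0,0],"rot":[0,0,0],"jaw":60},{"delta_pos":[0,0,0],"rot":[0,0,0],"jaw":60},{"delta_pos":[0,-10,0],"rot":[0,0,0],"jaw":60},{"delta_pos":[0,-30,0],"rot":[0,0,0],"jaw":60}]'|tail -1
python3 -m creep '[{"delta_pos":[0,-35,0],"rot":[0,0,0],"jaw":85},{"delta_pos":[0,-35,0],"rot":[0,0,0],"jaw":85},{"delta_pos":[-10,-30,0],"rot":[0,-0.007,0],"jaw":85},{"delta_pos":[-15,-20,0],"rot":[0,-0.01,0],"jaw":85},{"delta_pos":[-15,0,0],"rot":[0,-0.01,0],"jaw":85},{"delta_pos":[-6,0,2],"rot":[0,0,0],"jaw":85},{"delta_pos":[0,0,0],"rot":[0,0,0],"jaw":85},{"delta_pos":[0,0,0],"rot":[0,0,0],"jaw":85},{"delta_pos":[0,0,0],"rot":[0,0,0],"jaw":85},{"delta_pos":[0,0,0],"rot":[0,0,0],"jaw":85}]'|tail -1
python3 st.py; python3 - <<'E'
from h import *
im=arm.get_image('wrist'); cv2.imwrite('pics/w11.png',im[...,::-1]); g=im.max(2)
import pickle; pickle.dump(arm.calibration('wrist'),open('c11.pkl','wb'))
def d(x0,x1,y0,y1,s=1):
    print('cols',x0,x1)
    for y in range(y0,y1,s): print(y,''.join('%x'%(v>>4) for v in g[y,x0:x1]))
d(148,185,4,14); d(148,185,16,56,8);d(318,362,8,20);d(318,362,20,56,8); d(156,196,200,220,4);d(156,196,220,236); d(308,350,200,220,4);d(308,350,220,236)
d(230,272,10,60,2); d(230,272,184,232,2)
E
```

```text
gripper_width: 60.0
gripper_width: 85.2
t 27.7 pos [592.181 259.646 236.037] F [ 0.755 -0.679 -0.514] w 85.2 j [ 0.663  0.42   0.074 -0.    -1.227 -0.662]
rotvec tool to aligned [-0.001  0.001 -0.001]
cols 148 185
4 aaa887777777777777789aaa9999999999999
5 aa9644444444444444468aaa9889999999999
6 aa8521111111111112247aaa9778999999999
7 ba8521111111111111247aba9657899999999
8 ba9643333333333322247aab96469aaaaaaaa
9 baa987666676666654347abb96469abbbbbbb
10 bbaaa99999999999874479ab96469abbbbbbb
11 bbbbbaaaaaaaaaaa975469ab96459abbbbbbb
12 bbbbbaaaaaaaaaaa985469ab96459abbbbbbb
13 bbbbbaaaaaaaaaaaa85469ab96458abbbbbbb
cols 148 185
16 bbbbbaaaaaaaaaaaa85369bb96458abbbbbbb
24 aaaaaaaaaaaaaaaaa96358aaa8558abbbbbbb
32 aaaaaaaaaaaaaaaaa98547aaa85479abbbbbb
40 aaaaaaaaaaaaaaaaaa999aaba96469abbbbbb
48 aaaaaaaaa999999999999aaaaa7558abbbbbb
cols 318 362
8 88888889999999999999999999999999999999999999
9 88888888999999999999888888888888888889999999
10 88888888888899889aa97655555666666667778999a9
11 88888888888888889aaa74322233333333444579aaaa
12 99999999999887679aaa74211111111111122479aaaa
13 aaaaaaaaa9
[... 4163 characters left out ...]
99999998632222222222211112369aaaaaaaaaaaaa
204 99999998532222222222122222368aaaaaaaaaaaaa
206 99999997532222222222221222358aaaaaaaaaaaaa
208 aaaaaa97433333333333322222358aaaaaaaaaaaaa
210 aaaaaa97544444444444444443458aaaaaaaaaaaaa
212 aaaaaa97533344444444444444458aaaaaaaaaaaaa
214 aaaaaaa8543333344444444444468aaaaaaaaaaaaa
216 aaaaaa97543333333344444444468aaaaaaaaaaaaa
218 aaaaaa97544443333333344444579aaaaaaaaaaaaa
220 aaaaaa97533333443333333334579aaaaaaaaaaaaa
222 aaaaaa97544343444443333333469aaaaaaaaaaaaa
224 aaaaaaa8544444444444443333479aaaaaaaaaaaaa
226 aaaaaaa987777765444444444579aaaaaaaaaaaaaa
228 bbbbbbbbbbaaaaaa999999999aaaaaaaaaaaaa9999
230 bbbbbbbbbbbbbbbbbbbbbbbbbbbbbbbbbaaaaaaaaa
```

```bash
python3 - <<'E'
from h import *
import pickle
np.set_printoptions(precision=2,suppress=True)
c=pickle.load(open('c11.pkl','rb'))
w=lambda p,z=60: toworld('wrist',p,z,c)[:,:2]
H=w([[158,6.7],[350,12.6],[168,225.6],[325,229.3]]);print('H',H)
q=np.array([593.64,221.61,np.radians(-1.536)])
def local(P): a=q[2];R=np.array([[np.cos(a),np.sin(a)],[-np.sin(a),np.cos(a)]]);return (P-q[:2])@R.T
print('H local (expect y -112.5,+112.5)',local(H)[:,1])
print('rim axis local x',local(w([[253,16],[252.05,49],[247.65,200],[246.95,224]],78)))
k=w([[250+2,50.5],[247.5,208]],104); print('knob inner edges local',local(k),'mid',local(k).mean(0))
g=cv2.imread('pics/w11.png').max(2).astype(float)
print(g[46:56,250].tolist(),g[203:213,247].tolist())
# knob outer edges & centres
k2=w([[252,27.0],[247.5,226.3]],104);print('knob outer edges',local(k2))
kx=w([[241.3,40],[264.2,40],[238.0,216],[256.6,216]],104);print('knob x edges',local(kx))
E
```

```text
H [[679.86 106.77]
 [499.89 111.51]
 [688.43 331.47]
 [507.   336.04]]
H local (expect y -112.5,+112.5) [-112.49 -112.57  112.36  112.07]
rim axis local x [[   0.28 -102.82]
 [   0.33  -75.48]
 [   0.73   71.29]
 [   0.81   99.11]]
knob inner edges local [[  0.37 -71.62]
 [  0.67  69.64]] mid [ 0.52 -0.99]
[66.0, 66.0, 65.0, 63.0, 56.0, 44.0, 32.0, 21.0, 22.0, 38.0] [34.0, 34.0, 34.0, 34.0, 38.0, 50.0, 64.0, 72.0, 76.0, 77.0]
knob outer edges [[  0.89 -89.55]
 [  0.2   89.24]]
knob x edges [[  9.42 -79.47]
 [ -9.45 -80.  ]
 [  9.77  78.37]
 [ -8.45  77.86]]
```

The tray is about 0.5 mm off in x, 0.5 to 1 mm off in y and 0.15° off in yaw against the marks. I'll use the last view for a composite final check.

```bash
python3 - <<'E'
from h import *
np.set_printoptions(precision=1,suppress=True)
s=arm.get_image('side')[...,::-1];t=arm.get_image('top')[...,::-1];w=arm.get_image('wrist')[...,::-1]
a=cv2.resize(s[60:384,80:400],(400,405));b=cv2.resize(w,(400,300))
z=np.zeros((600,800,3),np.uint8);z[:405,:400]=a;z[:300,400:]=b;z[300:600,400:]=cv2.resize(t[90:270,90:330],(400,300))
cv2.imwrite('pics/final.png',z)
for n,h in dict(tin=115,cup=120,pen_box=116,ink_bottle=70,jar=126,dish=80).items():
  for cam in('top','side'):
    print(cam,n,[(round(d['p'],2),np.round(d['location']),toworld(cam,d['location'],h)[0,:2]) for d in arm.find_in(cam,n)][:3])
E
```

```text
top tin [(0.77, array([128., 221.]), array([447.6, 297.8])), (0.4, array([180., 228.]), array([429.2, 149.8]))]
side tin [(0.71, array([245., 349.]), array([450.8, 319.6])), (0.24, array([267., 299.]), array([441. , 216.8]))]
top cup [(0.77, array([283., 222.]), array([ 446.7, -135.2])), (0.43, array([231., 170.]), array([590.7,   8.3]))]
side cup [(0.68, array([309., 188.]), array([429.4, -80.9])), (0.18, array([273., 282.]), array([441. , 180.3]))]
top pen_box [(0.86, array([297., 271.]), array([ 312.3, -174.3])), (0.81, array([377., 177.]), array([ 571.2, -399.7])), (0.67, array([327., 219.]), array([ 455.7, -259.1]))]
side pen_box [(0.81, array([362., 169.]), array([ 326.1, -179.3]))]
top ink_bottle [(0.84, array([262., 112.]), array([764.9, -78.1]))]
side ink_bottle [(0.25, array([210., 357.]), array([514.5, 333.7]))]
top jar [(0.81, array([175., 224.]), array([440.6, 161.7]))]
side jar [(0.58, array([271., 283.]), array([442. , 186.8]))]
top dish [(0.6, array([157., 170.]), array([595.2, 224.5]))]
side dish [(0.58, array([190., 287.]), array([600.3, 214.8]))]
```

View pics/final.png

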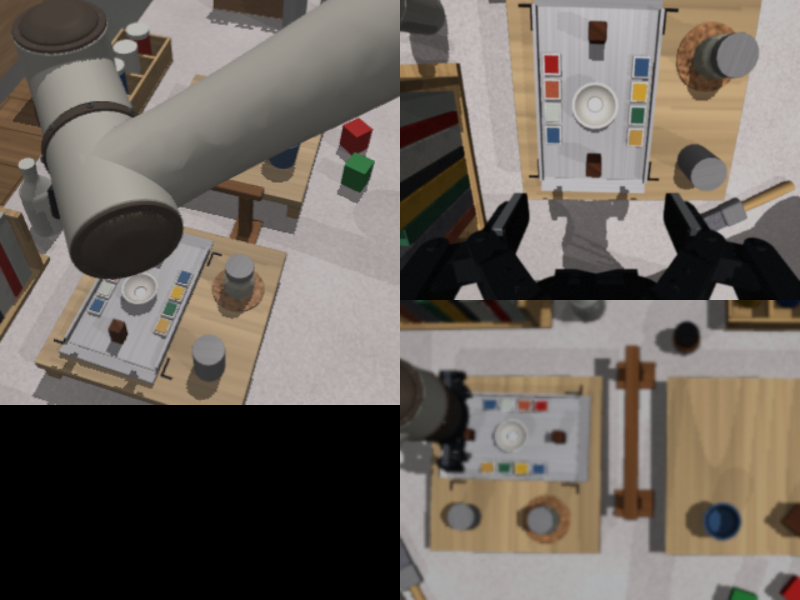

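The tray sits square between the marks with the dish upright. The jar stands on the coaster, and the tin, cup, pen box and bottle are where they were. I'm handing it in.

```bash
python3 -c "
from bench import arm
s=arm.read_state();print(s['clock'],s['contact_force'],s['joint_vel'].round(3));print(arm.job_done())"
```

```text
28.5 [-0.24460156  0.21693672 -0.13218781] [-0.001  0.001  0.001 -0.    -0.     0.002]
the job is handed in; nothing more can be done
None
```

The job is handed in at 28.5 s on the robot's clock (limit 67 s), with the arm clear and touching nothing; no verdict came back.

**What I did:**
- I moved the glass jar from the marks to the cork coaster.
- I held the tray by its rear knob and pushed it under the hand rest until it lay across both risers, then let go.
- I took the front knob from beyond the bar and drew the tray across. I then gripped that knob once more to fine-align the tray with the marks, which are turned about 1.5°.

**Last checks:**
- **Tray:** the final wrist picture puts it about 0.5 mm off in x, 0.5–1 mm off in y and 0.15° off in yaw against the marks. Contact forces that I read between moves stayed under about 10 N.
- **Dish:** it stands upright in the middle of the tray.
- **Jar:** it was about 3 mm off the coaster's centre when I set it down, and stands upright there in the final picture.
- **Tin, cup, pen box and ink bottle:** the top camera finds all four within about 8 mm of where they began, which is no more than the detector's own scatter.

**Disagreements:** the final side-camera positions for the cup and ink bottle did not match the top camera. The arm was blocking that view, so I relied on the top camera. My y estimates for the tray (knob inner edges, knob outer edges) differ from one another by under 1 mm.

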